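# Topple a carton onto the marked unpacking mat

### The job

Topple the tall carton standing on the bench mat by pushing it high up, so that it falls towards the wooden batten and comes to lie flat on its broad face inside the painted outline. Then push it along the mat from its near end until its other end sits flush against the batten, still inside the outline. Only push, never lift or carry the carton, and leave the spray can and the jug beside the mat alone.

Things in the scene. Friction and masses are not known exactly. Their poses are not given: they have to be found in the camera images.
- carton: Loose rigid cardboard carton, 60 (x) by 110 (y) by 180 mm (z), 0.28 to 0.56 kg, standing on its small end across the outline's -x line. Origin: centre of underside; z up; x out of the broad face, within 0.08 rad of the mat's x. Pushed 140 mm up or higher on the other broad face it tips about its lower x edge and past 20 degrees falls by itself. Lying, it slides when pushed with 2 to 9 N.
- foot_left (a point): corner of the carton's broad face that looks towards the batten, at the foot (bottom when standing), on the carton's +y side; after toppling this face is underneath
- foot_right (a point): corner of the carton's broad face that looks towards the batten, at the foot (bottom when standing), on the carton's -y side; after toppling this face is underneath
- head_left (a point): corner of the carton's broad face that looks towards the batten, at the top when standing, on the carton's +y side; after toppling this face is underneath
- head_right (a point): corner of the carton's broad face that looks towards the batten, at the top when standing, on the carton's -y side; after toppling this face is underneath
- mat: Fixed dark mat, 370 (x) by 270 (y) by 4 mm thick. Origin on the bench, z up; it spans x -195 to +175 mm. A flush white 5 mm line encloses x -120 to +130, y -90 to +90 mm: the outline. The carton stands at its -x end. At the +x end a fixed wooden batten, 200 mm long (y), 22 mm thick, top 34 mm above the bench, is the stop: its face to the carton is at x = +130 mm.
- can: Bystander: loose upright spray can with red cap, 64 mm diameter, 190 mm tall, beside the mat. Origin: centre of its underside, z up.
- jug: Bystander: loose upright orange jug with tapered shoulder and black cap, 80 mm diameter, 210 mm tall, beside the mat, on the side without the can. Origin: centre of its underside, z up.
Mind the look-alikes: they are no part of the job. What is shaped like the carton but purple, turquoise or yellow is not meant.

How it is judged:
By the outcome, as a careful person would: the job done as asked, in the order asked, and still so for the second after the job is handed in, with the robot touching nothing.
It also fails if it takes over 48 s, if anything falls off the work surface, if the arm or the gripper's body presses on something with over 40 N, if the wrist force passes 120 N, or if a joint passes its speed limit or range.

### The arm

A 6-joint arm with a two-finger parallel gripper is mounted at the origin on the work surface. World frame = base frame: x ahead of the robot, y to its left, z up, the work surface at z = 0. Lengths are in m, angles in rad, forces in N, time in s.
With the tool pointing down it reaches from about 0.35 to 0.975 m from the base axis. Payload 7.1 kg.
Tool frame: the origin (TCP) lies between the finger pads; the fingertips stand 17 mm ahead of it and the grasp point (between the pads) lies 2 mm behind it; z points along the fingers, x is the direction in which the jaws open and shut, and the axes are right-handed (so a half turn about z gives the same grasp; the last joint's range is limited). The gripper opens to 88 mm and grips with 3 to 60 N. Pads are 20 mm wide; open, the fingers measure 115 mm over their backs; the gripper's body (75 mm by 178 mm) begins 61 mm behind the grasp point.
Start: joints at [1.216, 0.423, 1.63, -0, 1.089, -0.019], TCP at [0.206, 0.59, 0.24] pointing down, gripper open.
Joint ranges: [-3, 3], [-0.9, 2.11], [0.09, 2.58], [-1.31, 4.45], [0.11, 2.69], [-2.54, 2.54]. Speed limits (rad/s): [2.39, 2.39, 3.01, 3.14, 3.14, 3.14].

### API

Orientations are given as a unit quaternion [x, y, z, w].
In Python, from plant import get_obs, eyes, order gives the robot as it stands. The module is installed in compiled form; this text tells all that it offers.
- The arm moves only by the tool servo_tool, never from a script. Its argument "increments" is one flat list of numbers, 7 for each row, row after row: the shift along the world's x, y, z in units of 30 mm (1.0 is 30 mm), then the turn, a rotation vector about the world's x, y, z in units of 8 degrees (1.0 is 8 degrees), then the closure, from -1 (fully open) to 1 (shut). A call has exactly 8 rows; each row shifts and turns the commanded pose from where the row before left it; what a row does not reach is not made up. A row lasts 1/10 s, in which the tool goes at most 50 mm and 8.59 degrees, less where a joint would pass 70% of its speed; a pose out of reach is approached as far as the arm can. A call is refused whole if a number of a shift passes 1 or a number of a turn 1, either way. A call with a gripper value outside its range is refused whole. The fingers move at their own pace and stop on an object; "grip_force" is the grip in N (left out, the last holds). Time passes only in rows, so rows that do not move let the fingers close, or fill a call up. It gives the time, the measured TCP pose, the force and the opening at its end, in the units of the state.
- get_obs(): the state, without advancing time (a new reading comes with each control period).
- eyes.snapshot(name): name is "scene" or "top" or "wrist"; returns (picture, depth): 400x640x3 uint8, red, green, blue; 400x640 float32, m along the optical axis (not along the pixel's ray), 0 where there is no reading.
- eyes.calibration(name): a dict with "camera_matrix" (3x3 intrinsics, pixels), "R" (3x3) and "t" (3): a world point X has camera coordinates R X + t. Camera axes: x right, y down, z forward; pixel columns grow to the right and rows downward; lengths in m; the calibration is good to about 2 mm. The wrist camera is an equidistant fisheye: a pixel r from the principal point sees the ray r / f radians off the axis. A picture is of the moment at which its call begins: read the wrist's pose just before it. calibration takes no time and is no camera call; for the wrist camera it gives the pose at the moment of the call.
- order.sign_off(): hands the job in, once; it reports no verdict.
Trained networks look in the newest picture that a camera, given by its name, has taken for a name from the list of things; names that differ only in an ending like _2 or _b are one class to them, and where a whole thing is asked for, a point or a joint stands for the part that bears it (a point fixed in the world has none). Each returns a list of dicts, best first, with "p" (0 to 1); they miss things now and then, are a little off and sometimes report something else, mostly with a low value. They report only what shows in the picture. A call takes as long as a camera call. They do not tell look-alikes from the thing itself.
- eyes.recognise(camera, thing): "pixel" ([column, row] in pixels, amid what is visible of it).
- eyes.trace(camera, thing): "mask" (400x640 bool, what is visible of it) and "pixel" ([column, row] in pixels, amid what is visible of it).
- eyes.landmark_of(camera, thing): "pixel" ([column, row] in pixels: a listed point, or the origin of a listed thing).
The state is a dict: "time": time; "joint_pos": joint angles; "qvel": joint speeds; "effort": joint torques, N m; "position": TCP position; "ee_rot": TCP orientation; "force": force on the tool from outside, world axes, zero at the start; "moment": the same for the moment, N m; "width": finger opening in m.
Only numpy, scipy, OpenCV 4.12 (cv2) and the standard library are available. Lean on these libraries where they do the work, as an engineer would, in place of code of your own. Each camera call takes 0.05 s, during which the arm holds its last target. There are 200 camera calls.

## Working session

There is one attempt and no reset: what is moved stays moved. The work goes in short steps, Python scripts to look and compute and a tool call to move; the robot and the scene stay as the last step left them, time stands still between calls to the robot, and variables do not carry over. Pictures are saved under pics/ and viewed, about 8 in all and at most 12, crops included, and the job is handed in when it is done.

Besides the shell and the picture viewer there is one more tool, called by a JSON object that holds its "op" and its "data", one argument or row to a line. servo_tool: Moves the arm, as the interface text tells. Its arguments: {"type":"object","properties":{"increments":{"type":"array"},"grip_force":{"type":"number"}},"required":["increments"]}

```bash
mkdir -p pics; cat >h.py <<'E'
import numpy as np,cv2
from plant import get_obs,eyes,order
def world(cam,d):
    c=eyes.calibration(cam);K=np.array(c["camera_matrix"]);R=np.array(c["R"]);t=np.array(c["t"])
    v,u=np.mgrid[0:400,0:640]
    P=np.stack([(u-K[0,2])/K[0,0]*d,(v-K[1,2])/K[1,1]*d,d],-1)
    return (P-t)@R
def onplane(cam,px,z):
    c=eyes.calibration(cam);K=np.array(c["camera_matrix"]);R=np.array(c["R"]);t=np.array(c["t"])
    o=-R.T@t;r=R.T@np.linalg.inv(K)@np.array([px[0],px[1],1.])
    return o+r*(z-o[2])/r[2]
def save(n,a): cv2.imwrite("pics/"+n+".png",a[:,:,::-1])
E
python3 - <<'E'
from h import *
o=get_obs();print(o["time"],o["position"],o["ee_rot"],o["force"])
im={}
for c in("scene","top"):
    p,d=eyes.snapshot(c);im[c]=p;np.savez(c,p=p,d=d);W=world(c,d)
    for th in("carton","mat","can","jug"):
        for r in eyes.trace(c,th)[:3]:
            m=r["mask"]&(d>0);w=W[m]
            print(c,th,round(r["p"],2),np.round(r["pixel"]),m.sum(),np.round(np.percentile(w,[2,50,98],axis=0),3).tolist())
    for th in("foot_left","foot_right","head_left","head_right","mat"):
        for r in eyes.landmark_of(c,th)[:2]: print(c,th,round(r["p"],2),np.round(r["pixel"],1), np.round(onplane(c,r["pixel"],{'f':.004,'h':.184,'m':.0}[th[0]]),3))
save("a",cv2.resize(np.vstack([im["scene"],im["top"]]),(480,600),interpolation=cv2.INTER_AREA))
E
```

```text
0.0 [0.20573654 0.58961174 0.23889436] [ 8.15325769e-01  5.79001990e-01 -6.33886762e-04  4.29482356e-04] [-0.13163702 -0.44619095 -0.77969342]
scene carton 0.96 [365. 152.] 1498 [[0.267, 0.133, 0.001], [0.371, 0.161, 0.124], [0.378, 0.192, 0.183]]
scene carton 0.58 [246. 147.] 809 [[0.229, -0.22, 0.003], [0.419, -0.18, 0.179], [0.443, -0.145, 0.184]]
scene carton 0.56 [421. 155.] 1633 [[0.306, 0.274, 0.014], [0.373, 0.329, 0.142], [0.406, 0.383, 0.183]]
scene mat 0.68 [321. 254.] 9136 [[0.445, -0.077, 0.001], [0.657, 0.051, 0.005], [0.793, 0.182, 0.036]]
scene can 0.82 [248. 196.] 1402 [[0.528, -0.18, 0.01], [0.569, -0.148, 0.121], [0.577, -0.123, 0.193]]
scene jug 0.91 [407. 209.] 1821 [[0.546, 0.231, 0.006], [0.586, 0.265, 0.114], [0.601, 0.307, 0.212]]
scene jug 0.57 [329. 185.] 2561 [[0.46, 0.007, 0.006], [0.516, 0.062, 0.123], [0.523, 0.115, 0.187]]
scene foot_left 0.8 [351.6 188.3] [0.382 0.132 0.004]
scene foot_left 0.73 [344.5 217.2] [0.512 0.109 0.004]
scene foot_right 0.6 [350.6 164.7] [0.261 0.13  0.004]
scene foot_right 0.57 [307.6 217.4] [0.518 0.003 0.004]
scene head_le
[... 641 characters left out ...]
[0.788, 0.182, 0.035]]
top can 0.57 [398. 204.] 873 [[0.513, -0.179, 0.011], [0.541, -0.14, 0.188], [0.571, -0.122, 0.193]]
top jug 0.87 [227. 197.] 1096 [[0.522, 0.23, 0.001], [0.553, 0.255, 0.145], [0.595, 0.299, 0.212]]
top foot_left 0.96 [227.1 271.6] [0.367 0.277 0.004]
top foot_left 0.81 [404.7 244.4] [ 0.444 -0.202  0.004]
top foot_right 0.91 [280.2 311.7] [0.263 0.133 0.004]
top foot_right 0.76 [205.1 302.2] [0.286 0.333 0.004]
top head_left 0.89 [287.  209.2] [0.526 0.112 0.184]
top head_left 0.79 [274.  272.7] [0.382 0.139 0.184]
top head_right 0.82 [182.6 313.4] [0.291 0.34  0.184]
top head_right 0.79 [276.3 327.6] [0.261 0.131 0.184]
top mat 0.75 [312.2 180.1] [0.617 0.052 0.   ]
```

View pics/a.png

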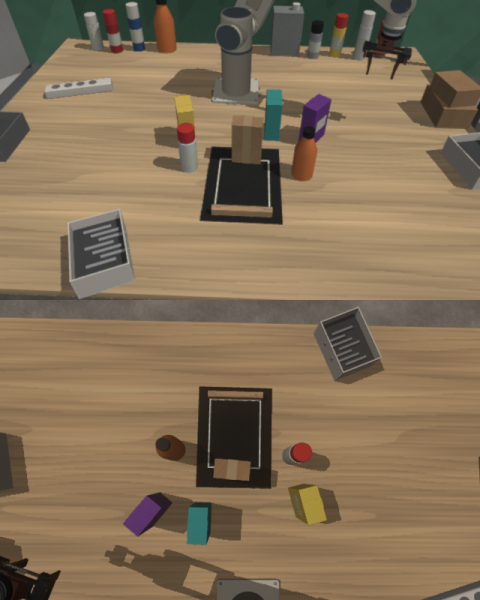

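The tan carton stands at the mat's near end (scene image about [329,185], top image [308,224]). Purple, turquoise and yellow look-alikes are behind it, with the jug at +y and the can at -y. Next I fit the yaw and edges.

```bash
cat >>h.py <<'E'
def rect(pts):
    (c,s,a)=cv2.minAreaRect((pts*1000).astype(np.float32)); return np.round(c,1),np.round(s,1),round(a,2)
def comp(mask,near,W):
    n,l=cv2.connectedComponents(mask.astype(np.uint8));return l
E
python3 - <<'E'
from h import *
z=np.load("top.npz");p,d=z["p"].astype(int),z["d"];W=world("top",d)
X=W[...,0];Y=W[...,1];Z=W[...,2]
m=(X>.43)&(X<.54)&(Y>-.02)&(Y<.13)&(Z>.172)&(Z<.2)
print("carton top",rect(W[m][:,:2]),m.sum())
b=(X>.7)&(X<.82)&(Y>-.1)&(Y<.2)&(Z>.024)&(Z<.045)
print("batten",rect(W[b][:,:2]),b.sum())
r=(X>.41)&(X<.82)&(Y>-.1)&(Y<.2)&(Z<.015)
mat=r&(p.max(2)<70)
print("mat",rect(W[mat][:,:2]),mat.sum())
wl=r&(p.min(2)>110)&(X>.49)&(X<.75)&(Y>-.06)&(Y<.16)&(p.max(2)-p.min(2)<45)
print("white",rect(W[wl][:,:2]),wl.sum())
for s in (1,-1):
    q=W[wl&((Y-.052)*s>.06)]
    if len(q)>10: print(s,np.polyfit(q[:,0],q[:,1],1),len(q))
E
```

```text
carton top (array([487.9,  61.4]), array([109.6,  60.2]), 85.77) 1268
batten (array([761.2,  50.5]), array([198.6,  23.7]), 89.47) 647
mat (array([611.8,  51.9]), array([272.5, 368.4]), 89.39) 10278
white (array([623.2,  52.1]), array([189.3, 251.6]), 89.39) 263
1 [0.0114477  0.13601491] 124
-1 [ 0.00864087 -0.04513641] 133
```

{"op": "servo_tool", "data": {
  "increments": [0, 0, 1, 0, 0, 0.5, 0, 0, 0, 0.5, 0, 0, 0.5, 0, 0.3, -1, 0, 0, 0, 0.4, 0, 0.3, -1, 0, 0, 0, 0.3, 0, 0.3, -1, 0, 0, 0, 0.3, 0, 0.3, -1, 0, 0, 0, 0.3, 0, 0.3, -1, 0, 0, 0, 0, 0, 0.3, -1, 0, 0, 0, 0, 0]
}}

```text
time: 1.8
position: [0.2601, 0.4089, 0.2848]
ee_rot: [0.712, 0.702, 0.0, 0.0]
force: [0.6, 0.0, 1.2]
width: 0.0443
```

```bash
python3 - <<'E'
from h import *
z=np.load("top.npz");p,d=z["p"].astype(int),z["d"];W=world("top",d)
X=W[...,0];Y=W[...,1];Z=W[...,2]
f=lambda a,b:np.round(np.polyfit(a,b,1),4)
b=(X>.7)&(X<.82)&(Y>-.04)&(Y<.14)&(Z>.024)&(Z<.045)
print("batten dx/dy",f(Y[b],X[b]))
r=(Z<.015)&(X>.53)&(X<.73)&(p.min(2)>100)
for s in(1,-1):
    q=r&((Y-.052)*s>.075)&((Y-.052)*s<.1);print("line dy/dx",f(X[q],Y[q]),q.sum(),Y[q].mean())
m=(X>.43)&(X<.54)&(Y>-.02)&(Y<.13)&(Z>.172)&(Z<.2)
print(cv2.boxPoints(cv2.minAreaRect((W[m][:,:2]*1000).astype(np.float32))).round(0).tolist(), "dx/dy of carton",f(Y[m],X[m]))
E
```

```text
batten dx/dy [0.0134 0.7599]
line dy/dx [-0.0113  0.1513] 117 0.14406050519406327
line dy/dx [-0.0164 -0.0304] 129 -0.04074104375499192
[[454.0, 9.0], [514.0, 5.0], [522.0, 114.0], [462.0, 118.0]] dx/dy of carton [0.0498 0.4849]
```

{"op": "servo_tool", "data": {
  "increments": [0.3, -1, 0, 0, 0, 0, 0, 0.3, -1, 0, 0, 0, 0, 0, 0.3, -1, 0, 0, 0, 0, 0, 0.5, -1, 0, 0, 0, 0, 0, 0.5, -1, 0, 0, 0, 0, 0, 0.5, -1, 0, 0, 0, 0, 0, 0.5, -1, 0, 0, 0, 0, 0, 0.5, -1, 0, 0, 0, 0, 0]
}}

```text
time: 2.6
position: [0.3624, 0.1689, 0.285]
ee_rot: [0.712, 0.702, 0.0, 0.0]
force: [1.2, -0.5, 0.1]
width: 0.0438
```

{"op": "servo_tool", "data": {
  "increments": [0.4, -0.9, 0, 0, 0, -0.2, 0, 0.6, -0.9, 0, 0, 0, -0.2, 0, 0.6, -0.8, 0, 0, 0, 0, 0, 0.5, -0.8, 0, 0, 0, 0, 0, 0, 0, -1, 0, 0, 0, 0, 0, 0, -1, 0, 0, 0, 0, 0, 0, -1, 0, 0, 0, 0, 0, 0, -0.8, 0, 0, 0, 0]
}}

```text
time: 3.4
position: [0.4246, 0.0679, 0.1694]
ee_rot: [0.732, 0.682, -0.0, -0.0]
force: [0.3, -0.2, 0.8]
width: 0.0437
```

```bash
python3 - <<'E'
from h import *
p,d=eyes.snapshot("scene");a=p[80:280,180:460]
o=get_obs();print(o["position"],o["ee_rot"],o["force"])
p,d=eyes.snapshot("top");save("b",np.vstack([cv2.resize(a,(560,400)),cv2.resize(p[130:330,180:460],(560,400))])[:,:560] if 0 else cv2.resize(np.hstack([a,p[130:330,180:460]]),(800,286)))
E
```

```text
[0.4226881  0.06765599 0.16667599] [ 0.73168852  0.68163412 -0.00213329 -0.00150967] [-1.70494745 -0.73457769 -1.75402224]
```

View pics/b.png

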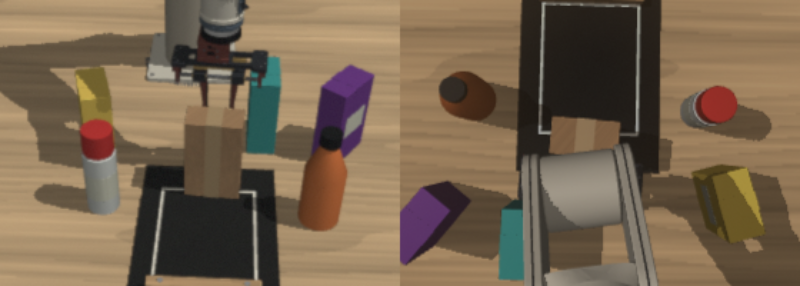

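The fingers hang behind the carton's upper part (left crop about [220,95]) and the path is clear. Now I push.

{"op": "servo_tool", "data": {
  "increments": [0.4, -0.02, 0.1, 0, 0, 0, 0, 0.3, -0.02, 0, 0, 0, 0, 0, 0.2, -0.02, 0, 0, 0, 0, 0, 0.2, -0.02, 0, 0, 0, 0, 0, 0.2, -0.02, 0, 0, 0, 0, 0, 0.2, -0.02, 0, 0, 0, 0, 0, 0.2, -0.02, 0, 0, 0, 0, 0, 0.2, -0.02, 0, 0, 0, 0, 0]
}}

```text
time: 4.3
position: [0.4825, 0.0632, 0.1737]
ee_rot: [0.732, 0.682, 0.0, 0.0]
force: [-0.6, -0.0, -0.4]
width: 0.0444
```

```bash
python3 - <<'E'
from h import *
p,d=eyes.snapshot("scene");a=p[80:280,180:460]
o=get_obs();print(o["position"],o["force"])
save("c",cv2.resize(a,(560,400)))
E
```

```text
[0.48355422 0.06321675 0.17381893] [1.12355133 0.69281352 0.44219226]
```

View pics/c.png

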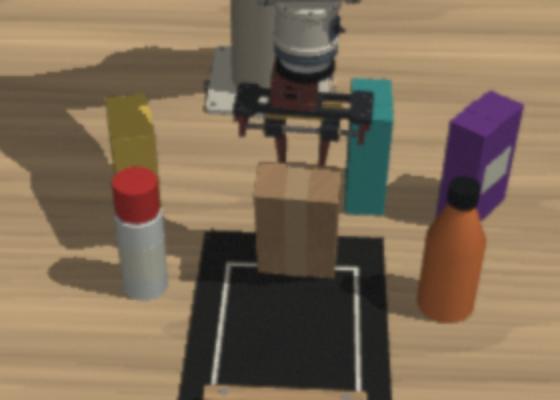

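The carton is tilting forward with its foot in place. I continue.

{"op": "servo_tool", "data": {
  "increments": [0.25, -0.02, 0, 0, 0, 0, 0, 0.25, -0.02, 0, 0, 0, 0, 0, 0.25, -0.02, 0, 0, 0, 0, 0, 0.25, -0.02, 0, 0, 0, 0, 0, 0.25, -0.02, 0, 0, 0, 0, 0, 0.25, -0.02, 0, 0, 0, 0, 0, 0.2, 0, 0, 0, 0, 0, 0, 0, 0, 0, 0, 0, 0, 0]
}}

```text
time: 5.15
position: [0.5338, 0.0597, 0.1737]
ee_rot: [0.732, 0.682, 0.0, 0.0]
force: [1.0, 0.7, 0.1]
width: 0.0439
```

{"op": "servo_tool", "data": {
  "increments": [-0.5, 0, 0, 0, 0, 0, 0, -1, 0, 0.2, 0, 0, 0, 0, -1, 0, 0, 0, 0, 0.1, 0, -1, 0, 0, 0, 0, 0.1, 0, -0.4, 0, 0, 0, 0, 0.1, 0, 0, 0, 0, 0, 0, 0, 0, 0, 0, 0, 0, 0, 0, 0, 0, 0, 0, 0, 0, 0, 0]
}}

```text
time: 5.95
position: [0.4176, 0.0598, 0.18]
ee_rot: [0.717, 0.697, 0.001, 0.0]
force: [0.3, 1.2, 1.3]
width: 0.044
```

```bash
cat > m.py <<'E'
from h import *
import sys
o=get_obs();print(o["time"],o["position"],o["ee_rot"])
f=lambda a,b:np.round(np.polyfit(a,b,1),4)
out=[]
for c in("scene","top"):
    p,d=eyes.snapshot(c);W=world(c,d);X,Y,Z=W[...,0],W[...,1],W[...,2]
    out.append(p[(80 if c=="scene" else 100):(280 if c=="scene" else 300),180:460])
    m=(X>.44)&(X<.78)&(Y>-.05)&(Y<.15)&(Z>.056)&(Z<.075)
    if m.sum()<50: print(c,"none");continue
    w=W[m];print(c,m.sum(),"z",np.median(w[:,2]).round(4),rect(w[:,:2]),"dy/dx",f(w[:,0],w[:,1]))
    print(cv2.boxPoints(cv2.minAreaRect((w[:,:2]*1000).astype(np.float32))).round(0).tolist())
    b=(X>.73)&(X<.82)&(Y>-.04)&(Y<.14)&(Z>.024)&(Z<.045);print(" batten x pct",np.percentile(X[b],[1,50,99]).round(4),f(Y[b],X[b]))
save(sys.argv[1],cv2.resize(np.hstack(out),(800,286)))
E
python3 m.py d
```

```text
5.95 [0.41761483 0.05979254 0.17995803] [7.17261491e-01 6.96803644e-01 6.22431047e-04 4.97671721e-04]
scene 2082 z 0.0648 (array([613.8,  52.1]), array([110.8, 187.3]), 85.68) dy/dx [-0.0514  0.0843]
[[516.0, 4.0], [703.0, -10.0], [711.0, 100.0], [525.0, 114.0]]
 batten x pct [0.7506 0.7667 0.7754] [0.0113 0.7648]
top 2899 z 0.0643 (array([613.8,  51.9]), array([110. , 180.9]), 85.56) dy/dx [-0.0476  0.0812]
[[519.0, 4.0], [700.0, -10.0], [708.0, 100.0], [528.0, 114.0]]
 batten x pct [0.7498 0.7605 0.773 ] [0.0123 0.7601]
```

View pics/d.png

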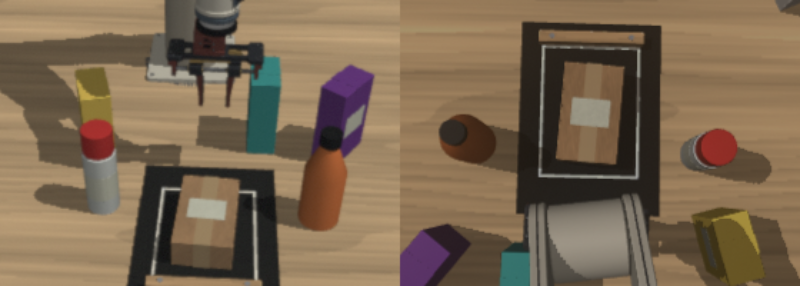

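The carton lies flat inside the outline (centre 0.614, 0.052, yaw -4.4° against the mat's -0.7°) with about 45 mm to go. I go down behind its near end with the fingers squared to the mat.

{"op": "servo_tool", "data": {
  "increments": [0.9, -0.05, 0, 0, 0, 0.1, -0.35, 1, -0.05, 0, 0, 0, 0, -0.35, 0, 0, -0.9, 0, 0, 0, -0.35, 0, 0, -1, 0, 0, 0, -0.35, 0, 0, -1, 0, 0, 0, -0.35, 0, 0, -1, 0, 0, 0, -0.35, 0, 0, -0.75, 0, 0, 0, -0.35, 0, 0, 0, 0, 0, 0, -0.35]
}}

```text
time: 6.85
position: [0.4715, 0.0565, 0.0375]
ee_rot: [0.712, 0.702, -0.002, -0.002]
force: [-0.4, -0.8, -0.2]
width: 0.0591
```

{"op": "servo_tool", "data": {
  "increments": [0.4, 0, 0, 0, 0, 0, -0.35, 0.3, 0, 0, 0, 0, 0, -0.35, 0.2, 0, 0, 0, 0, 0, -0.35, 0.2, 0, 0, 0, 0, 0, -0.35, 0.2, 0, 0, 0, 0, 0, -0.35, 0.2, 0, 0, 0, 0, 0, -0.35, 0.2, 0, 0, 0, 0, 0, -0.35, 0, 0, 0, 0, 0, 0, -0.35]
}}

```text
time: 7.65
position: [0.5237, 0.0565, 0.0403]
ee_rot: [0.712, 0.702, -0.0, -0.0]
force: [-1.3, -0.7, 0.7]
width: 0.0588
```

```bash
python3 m.py e
```

```text
7.65 [0.52372896 0.05651217 0.04025927] [ 7.12389915e-01  7.01783672e-01 -4.19726538e-04 -3.32775739e-04]
scene 2152 z 0.0648 (array([618.7,  55.8]), array([109.7, 203.5]), 88.22) dy/dx [-0.0142  0.0644]
[[515.0, 4.0], [719.0, -2.0], [722.0, 108.0], [519.0, 114.0]]
 batten x pct [0.7501 0.7665 0.7753] [0.0124 0.7646]
top 1858 z 0.0643 (array([654.4,  54.9]), array([111.5, 122.9]), 89.85) dy/dx [-0.0602  0.0947]
[[593.0, -1.0], [716.0, -1.0], [716.0, 111.0], [593.0, 111.0]]
 batten x pct [0.7498 0.7605 0.7732] [0.0141 0.7598]
```

View pics/e.png

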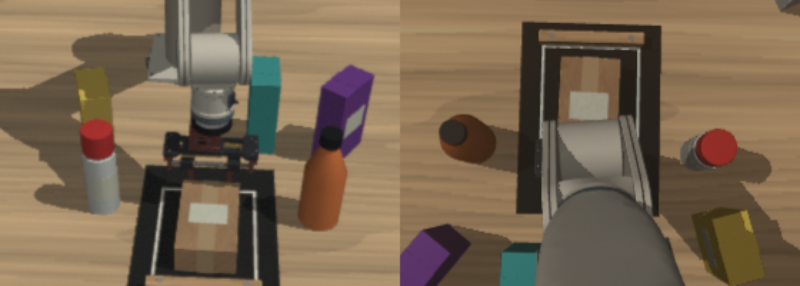

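The carton has squared up and its head end is at about x = 0.718, with some 31 mm left to the batten.

{"op": "servo_tool", "data": {
  "increments": [0.15, 0, 0, 0, 0, 0, -0.35, 0.15, 0, 0, 0, 0, 0, -0.35, 0.15, 0, 0, 0, 0, 0, -0.35, 0.15, 0, 0, 0, 0, 0, -0.35, 0.15, 0, 0, 0, 0, 0, -0.35, 0.1, 0, 0, 0, 0, 0, -0.35, 0.05, 0, 0, 0, 0, 0, -0.35, 0, 0, 0, 0, 0, 0, -0.35]
}}

```text
time: 8.55
position: [0.5512, 0.0567, 0.0401]
ee_rot: [0.712, 0.702, 0.0, 0.0]
force: [-1.8, -0.6, -1.5]
width: 0.0595
```

{"op": "servo_tool", "data": {
  "increments": [0.05, 0, 0, 0, 0, 0, -0.35, 0.05, 0, 0, 0, 0, 0, -0.35, 0.05, 0, 0, 0, 0, 0, -0.35, 0, 0, 0, 0, 0, 0, -0.35, 0, 0, 0, 0, 0, 0, -0.35, 0, 0, 0, 0, 0, 0, -0.35, 0, 0, 0, 0, 0, 0, -0.35, 0, 0, 0, 0, 0, 0, -0.35]
}}

```text
time: 9.35
position: [0.5559, 0.0567, 0.0404]
ee_rot: [0.712, 0.702, 0.0, 0.0]
force: [-1.0, 0.2, -0.4]
width: 0.0594
```

```bash
python3 m.py f
```

```text
9.35 [0.55588298 0.05669012 0.04038026] [7.12294054e-01 7.01881010e-01 3.59670937e-04 3.13775458e-04]
scene 2273 z 0.0649 (array([655.4,  57.4]), array([110., 190.]), 89.21) dy/dx [-0.0114  0.0645]
[[560.0, 4.0], [750.0, 1.0], [751.0, 111.0], [561.0, 114.0]]
 batten x pct [0.7435 0.7626 0.7757] [0.0074 0.7609]
top 1679 z 0.0643 (array([683.7,  56.7]), array([129. , 109.9]), 0.17) dy/dx [-0.0606  0.0993]
[[619.0, 111.0], [619.0, 2.0], [748.0, 2.0], [748.0, 112.0]]
 batten x pct [0.7499 0.7623 0.7731] [0.0179 0.7614]
```

{"op": "servo_tool", "data": {
  "increments": [0.04, 0, 0, 0, 0, 0, -0.35, 0.04, 0, 0, 0, 0, 0, -0.35, 0, 0, 0, 0, 0, 0, -0.35, 0, 0, 0, 0, 0, 0, -0.35, 0, 0, 0, 0, 0, 0, -0.35, 0, 0, 0, 0, 0, 0, -0.35, 0, 0, 0, 0, 0, 0, -0.35, 0, 0, 0, 0, 0, 0, -0.35]
}}

```text
time: 10.25
position: [0.5561, 0.0566, 0.0401]
ee_rot: [0.712, 0.702, -0.001, -0.001]
force: [-7.0, -0.2, 4.5]
width: 0.0593
```

Contact: the force rises to 7 N and the TCP has stopped. I press slightly more to seat it, then back off.

{"op": "servo_tool", "data": {
  "increments": [0.05, 0, 0, 0, 0, 0, -0.35, 0, 0, 0, 0, 0, 0, -0.35, 0, 0, 0, 0, 0, 0, -0.35, 0, 0, 0, 0, 0, 0, -0.35, 0, 0, 0, 0, 0, 0, -0.35, 0, 0, 0, 0, 0, 0, -0.35, 0, 0, 0, 0, 0, 0, -0.35, 0, 0, 0, 0, 0, 0, -0.35]
}}

```text
time: 11.05
position: [0.5581, 0.0566, 0.0401]
ee_rot: [0.712, 0.702, -0.001, -0.001]
force: [-5.4, -0.9, 2.7]
width: 0.0593
```

{"op": "servo_tool", "data": {
  "increments": [-0.2, 0, 0, 0, 0, 0, -0.35, -0.5, 0, 0, 0, 0, 0, -0.35, -1, 0, 0, 0, 0, 0, -0.35, -1, 0, 0, 0, 0, 0, -0.35, -1, 0, 0.5, 0, 0, 0, -0.35, 0, 0, 1, 0, 0, 0, -0.35, 0, 0, 1, 0, 0, 0, -0.35, 0, 0, 1, 0, 0, 0, -0.35]
}}

```text
time: 11.85
position: [0.4485, 0.0567, 0.1464]
ee_rot: [0.712, 0.702, 0.001, 0.0]
force: [0.8, 0.1, -0.4]
width: 0.0591
```

{"op": "servo_tool", "data": {
  "increments": [0, 0, 1, 0, 0, 0, -0.35, 0, 0, 1, 0, 0, 0, -0.35, 0, 0, 1, 0, 0, 0, -0.35, -0.5, 0, 1, 0, 0, 0, -0.35, -0.5, 0, 0, 0, 0, 0, -0.35, 0, 0, 0, 0, 0, 0, -0.35, 0, 0, 0, 0, 0, 0, -0.35, 0, 0, 0, 0, 0, 0, -0.35]
}}

```text
time: 12.65
position: [0.4183, 0.0567, 0.2643]
ee_rot: [0.712, 0.702, -0.0, -0.0]
force: [0.5, 0.4, 0.0]
width: 0.0594
```

```bash
python3 m.py g; python3 - <<'E'
from h import *
p,d=eyes.snapshot("top");W=world("top",d)
for th in("can","jug"):
    for r in eyes.trace("top",th)[:1]:
        print(th,np.percentile(W[r["mask"]&(d>0)],[2,50,98],axis=0).round(3).tolist())
a=cv2.resize(p[110:270,230:390],(600,600),interpolation=cv2.INTER_CUBIC);save("g2",a)
E
```

```text
12.65 [0.41834548 0.05665225 0.26429245] [ 7.12268183e-01  7.01907198e-01 -4.50063950e-04 -3.43212979e-04]
scene 2234 z 0.0649 (array([661.3,  56.7]), array([110.1, 182.9]), 88.64) dy/dx [-0.0112  0.0646]
[[569.0, 4.0], [751.0, -1.0], [754.0, 110.0], [571.0, 114.0]]
 batten x pct [0.7461 0.763  0.7754] [0.0058 0.7617]
top 2880 z 0.0642 (array([659.3,  56.7]), array([110. , 181.2]), 89.04) dy/dx [-0.0082  0.0621]
[[568.0, 3.0], [749.0, 0.0], [751.0, 110.0], [570.0, 113.0]]
 batten x pct [0.75   0.7632 0.7731] [0.0192 0.7618]
can [[0.513, -0.179, 0.004], [0.54, -0.141, 0.188], [0.573, -0.122, 0.193]]
jug [[0.522, 0.23, 0.008], [0.553, 0.254, 0.145], [0.594, 0.296, 0.212]]
```

View pics/g2.png

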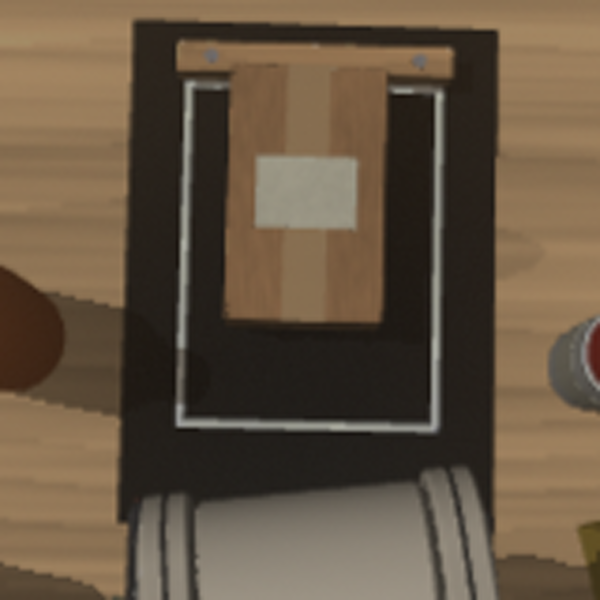

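View pics/g.png

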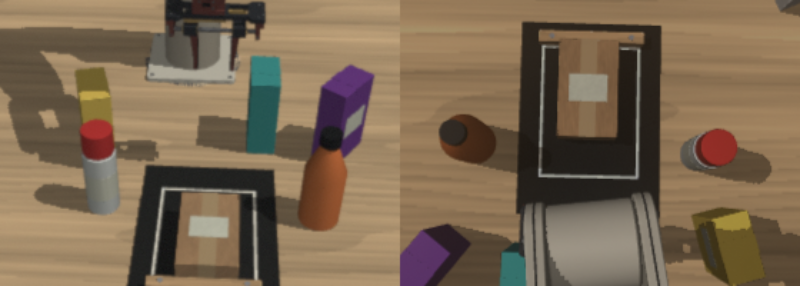

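It looks flush in the pictures, but 5 to 7 N could also be plain sliding friction. I press once more until the force clearly passes the 9 N sliding range.

{"op": "servo_tool", "data": {
  "increments": [0.5, 0, -1, 0, 0, 0, -0.35, 0.5, 0, -1, 0, 0, 0, -0.35, 0, 0, -1, 0, 0, 0, -0.35, 0, 0, -1, 0, 0, 0, -0.35, 0, 0, -1, 0, 0, 0, -0.35, 0, 0, -1, 0, 0, 0, -0.35, 0, 0, -1, 0, 0, 0, -0.35, 0, 0, -0.5, 0, 0, 0, -0.35]
}}

```text
time: 13.7
position: [0.4473, 0.0566, 0.0378]
ee_rot: [0.712, 0.702, -0.001, -0.001]
force: [0.4, -0.1, -0.4]
width: 0.0593
```

{"op": "servo_tool", "data": {
  "increments": [1, 0, 0, 0, 0, 0, -0.35, 1, 0, 0, 0, 0, 0, -0.35, 0.9, 0, 0, 0, 0, 0, -0.35, 0.4, 0, 0, 0, 0, 0, -0.35, 0.2, 0, 0, 0, 0, 0, -0.35, 0.1, 0, 0, 0, 0, 0, -0.35, 0.05, 0, 0, 0, 0, 0, -0.35, 0, 0, 0, 0, 0, 0, -0.35]
}}

```text
time: 14.5
position: [0.557, 0.0567, 0.0401]
ee_rot: [0.712, 0.702, -0.0, -0.0]
force: [0.4, 0.2, 0.3]
width: 0.0593
```

{"op": "servo_tool", "data": {
  "increments": [0.03, 0, 0, 0, 0, 0, -0.35, 0.03, 0, 0, 0, 0, 0, -0.35, 0.03, 0, 0, 0, 0, 0, -0.35, 0, 0, 0, 0, 0, 0, -0.35, 0, 0, 0, 0, 0, 0, -0.35, 0, 0, 0, 0, 0, 0, -0.35, 0, 0, 0, 0, 0, 0, -0.35, 0, 0, 0, 0, 0, 0, -0.35]
}}

```text
time: 15.3
position: [0.5582, 0.0567, 0.04]
ee_rot: [0.712, 0.702, -0.002, -0.001]
force: [-7.1, 0.4, 5.5]
width: 0.0589
```

{"op": "servo_tool", "data": {
  "increments": [0.03, 0, 0, 0, 0, 0, -0.35, 0.03, 0, 0, 0, 0, 0, -0.35, 0, 0, 0, 0, 0, 0, -0.35, 0, 0, 0, 0, 0, 0, -0.35, 0, 0, 0, 0, 0, 0, -0.35, 0, 0, 0, 0, 0, 0, -0.35, 0, 0, 0, 0, 0, 0, -0.35, 0, 0, 0, 0, 0, 0, -0.35]
}}

```text
time: 16.1
position: [0.5599, 0.0566, 0.04]
ee_rot: [0.712, 0.702, -0.002, -0.002]
force: [-7.3, -0.5, 6.1]
width: 0.0593
```

```bash
python3 m.py h
```

```text
16.1 [0.55988244 0.05661316 0.03997296] [ 0.71223159  0.70194075 -0.00174606 -0.00151233]
scene 2279 z 0.0649 (array([657.4,  57.2]), array([109.9, 193.7]), 89.05) dy/dx [-0.0082  0.0624]
[[560.0, 4.0], [753.0, 1.0], [755.0, 111.0], [561.0, 114.0]]
 batten x pct [0.7479 0.7636 0.7755] [0.0064 0.7624]
top 1608 z 0.0643 (array([690.7,  56.8]), array([120. , 110.4]), 0.78) dy/dx [-0.0539  0.0948]
[[630.0, 111.0], [632.0, 1.0], [751.0, 2.0], [750.0, 113.0]]
 batten x pct [0.7499 0.7636 0.7733] [0.0207 0.7619]
```

{"op": "servo_tool", "data": {
  "increments": [0.05, 0, 0, 0, 0, 0, -0.35, 0.05, 0, 0, 0, 0, 0, -0.35, 0, 0, 0, 0, 0, 0, -0.35, 0, 0, 0, 0, 0, 0, -0.35, 0, 0, 0, 0, 0, 0, -0.35, 0, 0, 0, 0, 0, 0, -0.35, 0, 0, 0, 0, 0, 0, -0.35, 0, 0, 0, 0, 0, 0, -0.35]
}}

```text
time: 17.0
position: [0.5598, 0.0566, 0.0397]
ee_rot: [0.712, 0.702, -0.004, -0.004]
force: [-15.1, 1.5, 13.2]
width: 0.0593
```

```bash
python3 m.py i
```

```text
17.0 [0.55982319 0.0565959  0.03967853] [ 0.71222572  0.70193019 -0.00399471 -0.00354612]
scene 2287 z 0.0648 (array([655.5,  57.3]), array([109.8, 199.1]), 89.15) dy/dx [-0.0096  0.0633]
[[555.0, 4.0], [754.0, 1.0], [756.0, 111.0], [557.0, 114.0]]
 batten x pct [0.7479 0.7636 0.7755] [0.0071 0.7623]
top 1569 z 0.0643 (array([690.5,  56.8]), array([119.9, 110.1]), 0.59) dy/dx [-0.0586  0.0983]
[[630.0, 111.0], [631.0, 1.0], [751.0, 2.0], [750.0, 112.0]]
 batten x pct [0.7499 0.7636 0.7734] [0.021  0.7619]
```

View pics/i.png

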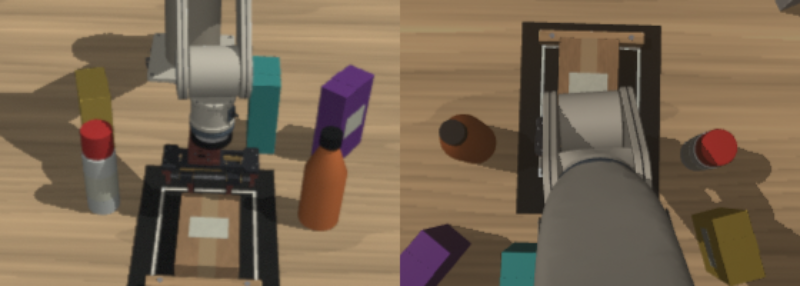

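A 3 mm command now gives 15 N and no motion, so the carton is seated against the batten. I retreat and check.

{"op": "servo_tool", "data": {
  "increments": [-0.2, 0, 0, 0, 0, 0, -0.35, -0.5, 0, 0, 0, 0, 0, -0.35, -1, 0, 0, 0, 0, 0, -0.35, -1, 0, 0, 0, 0, 0, -0.35, -1, 0, 0.5, 0, 0, 0, -0.35, 0, 0, 1, 0, 0, 0, -0.35, 0, 0, 1, 0, 0, 0, -0.35, 0, 0, 1, 0, 0, 0, -0.35]
}}

```text
time: 17.9
position: [0.4542, 0.0567, 0.1464]
ee_rot: [0.712, 0.702, 0.0, 0.0]
force: [0.6, 0.8, -0.5]
width: 0.0592
```

{"op": "servo_tool", "data": {
  "increments": [0, 0, 1, 0, 0, 0, -0.35, 0, 0, 1, 0, 0, 0, -0.35, 0, 0, 1, 0, 0, 0, -0.35, -0.5, 0, 1, 0, 0, 0, -0.35, -0.5, 0, 0, 0, 0, 0, -0.35, 0, 0, 0, 0, 0, 0, -0.35, 0, 0, 0, 0, 0, 0, -0.35, 0, 0, 0, 0, 0, 0, -0.35]
}}

```text
time: 18.7
position: [0.4243, 0.0567, 0.2642]
ee_rot: [0.712, 0.702, -0.001, -0.0]
force: [-0.3, -0.7, 0.1]
width: 0.0594
```

```bash
python3 m.py j
```

```text
18.7 [0.42425543 0.05665202 0.26424719] [ 7.12265269e-01  7.01910033e-01 -5.58173927e-04 -4.25572964e-04]
scene 2259 z 0.0648 (array([661.2,  56.8]), array([109.8, 187.6]), 88.79) dy/dx [-0.0085  0.0627]
[[566.0, 4.0], [754.0, -0.0], [756.0, 110.0], [569.0, 114.0]]
 batten x pct [0.7479 0.7639 0.7755] [0.0028 0.7627]
top 2864 z 0.0643 (array([660.8,  56.5]), array([110.1, 180.4]), 89.17) dy/dx [-0.0052  0.0601]
[[570.0, 3.0], [750.0, 0.0], [752.0, 110.0], [571.0, 113.0]]
 batten x pct [0.7499 0.7635 0.7734] [0.0181 0.7621]
```

View pics/j.png

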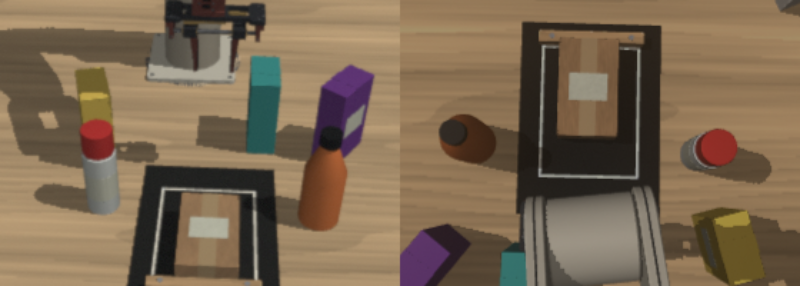

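The carton lies flat, square to the mat and inside the outline, with its head against the batten (right crop about [588,88]). The can and jug stand where they were.

```bash
python3 -c "
from plant import order;print(order.sign_off())"
```

```text
the job is handed in; nothing more can be done
None
```

I toppled the carton towards the batten with a high two-finger push. I then slid it by its near end until it sat against the batten, backed the arm off and handed in at about 19 s.

**Final position:** the carton lies flat, with its upper face 64 mm above the bench. It is within 0.2° of the mat's yaw and inside the outline, about 30 mm clear of each side line.

**Against the batten:** in the last push, a 3 mm command gave 15 N and no motion. The camera puts the carton's head end at x 0.750 to 0.752 and the batten face at about 0.750.

**Bystanders:** the can and jug measured the same after the first push as at the start, to within about 3 mm. In the last picture both still stand where they were.

**Disagreements:**
- After the first push the carton looked flush, but 5 to 7 N could still have been sliding friction. I went back and it moved about 2 mm more before it stopped.
- The scene camera reads the head end about 4 mm further on than the top camera. I relied on the top camera and the contact force.

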